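# Refit the end cover of a laboratory service duct

## Task

Refit the loose metal cover on the open end of the pipe duct on the bench: slide its plain tongue end fully home under the turned-up lip of the neighbouring cover, without lifting that cover, so that it covers the pipes. Then press it down flat until its soft black seals are squeezed, and finish while still holding it pressed down like that, ready for a colleague to drive the screws; do not let go, and leave the things standing around alone.

Things in the scene. Friction and masses are not known exactly. Their poses are not given: they have to be found in the camera images.
- cover_mid (a point): Loose aluminium cover: channel-shaped strip 200 mm long (its y axis), 56 wide (x), 12 high (z), 0.10-0.20 kg, lying top up. 3 mm top plate; 3 mm side flanges turned down along both sides from the tail (y -100) to y +45 mm; the rest, at +y, is a flat tongue 50 wide. Point: its centre, 6 mm above the flanges' lower edges and 6 below the top. Grip across the flanges here.
- cover_edge (a point): Middle of the loose cover's leading edge, at the end of the tongue, half-way through the 3 mm plate: 100 mm along +y from and 4.5 mm above cover_mid. Axes as the cover.
- cover_tail (a point): Middle of the loose cover's tail edge (the end with two screw holes), half-way through the 3 mm plate: 100 mm along -y from and 4.5 mm above cover_mid. Axes as the cover.
- duct: Grey duct fixed to the bench, 44 mm wide (x), running along its y axis. Origin: on the bench, on the centre line, under the mouth of the lap. Open bay with two copper pipes from y -175 mm to the lap; beyond it fitted covers, then a box 89 mm high at y +452. The loose cover belongs over the bay, tongue to +y, its flanges straddling the walls with 3 mm clearance each side.
- seal (a joint): How far the bay's two black rubber sealing strips (8 mm wide, along the tops of the duct's walls) are pressed down, m: 0 free, their top 60 mm above the bench; 0.003 fully down, the cover's plate then lying on the metal at 57 mm (cover_mid at 54 mm). Springy: they begin to give at 3 N, and take about 8 N at 2 mm and 10.5 N at 3 mm, the cover's weight included.
- lap_lip (a point): Middle of the upper edge of the neighbouring cover's turned-up lip, 10 mm along -y of the duct's origin, 73 mm above the bench. Behind the lip the flat lap, 56 mm wide, reaches from y 0 to y +40 mm, its underside 65 mm above the bench: 5 mm above the free seals, for the 3 mm tongue. At y +40 a step stops the tongue.
- lap (a joint): Lift angle of the neighbouring (lapping) cover, rad: 0 lying down, grows as its free end is lifted. A springy sheet, screwed down 230 mm behind the lip: 0.03 rad is 7 mm at the lip and takes about 4 N of upward force there.
- screwdriver: Screwdriver lying on the bench to the robot's side of the duct; bystander. Origin under its middle.
- tip_box: Closed box of pipette tips, 124 x 86 x 86 mm, beyond the duct; bystander. Origin under its centre.
- tube_rack: Tube rack 68 x 210 mm, 42 mm high with its tubes, beyond the duct; bystander. Origin under its centre.
- bottle: Closed reagent bottle, 64 mm across and 140 mm high, beyond the duct; bystander. Origin under its centre.
Mind the look-alikes: they are no part of the job. Of the things shaped like the part that bears cover_mid, the aluminium one is meant.

How it is judged:
By the outcome, as a careful person would: the job done as asked, in the order asked, and still so for the second after the job is handed in, while the arm keeps its last pose, push and grip.
It also fails if it takes over 38 s, if anything falls off the work surface, if the arm or the gripper's body presses on something with over 40 N, if the wrist force passes 120 N, or if a joint passes its speed limit or range.

## Robot

A 7-joint arm with a two-finger parallel gripper is mounted at the origin on the work surface. World frame = base frame: x ahead of the robot, y to its left, z up, the work surface at z = 0. Lengths are in mm, angles in rad, forces in N, time in s.
With the tool pointing down it reaches from about 400 to 875 mm from the base axis. Payload 4.4 kg.
Tool frame: the origin (TCP) lies midway between the tips of the shut fingers; the grasp point (between the pads) lies 19 mm behind it; z points along the fingers, y is the direction in which the jaws open and shut (so a half turn about z gives the same grasp; the last joint's range is limited). The gripper opens to 85 mm and grips with 20 to 120 N. Pads are 22 mm wide; open, the fingers measure 114 mm over their backs; the gripper's body (76 mm by 85 mm) begins 54 mm behind the grasp point. The pads swing forward as they close: fully open they stand 13 mm farther back than shut.
Start: joints at [1.094, 0.628, 0.038, 1.517, -0.027, 0.996, -0.02], TCP at [259.601, -595.924, 231.313] pointing down, gripper open.
Joint ranges: [-3.06, 3.06], [-0.37, 2.12], [-1.25, 1.32], [0.18, 2.47], [-1.1, 4.24], [0.23, 1.98], [-2.94, 2.94]. Speed limits (rad/s): [2.57, 2.57, 3.14, 3.14, 3.14, 3.14, 3.14].

## Interface

Orientations are given as [roll, pitch, yaw] about the fixed x, y, z axes, in that order (R = Rz(yaw) Ry(pitch) Rx(roll)).
In Python, from cell import ctrl, vision gives the robot as it stands.
- The arm moves only by the tool play_rows, never from a script. Its arguments are lists of equal length, an entry for each row: "slide": the shift along the tool's x, y, z in mm, a list of three; "turn": the turn about the tool's z in rad; "fingers": the opening, from 0 (shut) to 1 (fully open). A call has 1 to 5 rows; each row is the pose to reach, as a shift and turn from the pose measured when the call began, along the tool's axes at that moment; what a row does not reach only later rows make up. A row lasts 1/8 s, in which the tool goes at most 62.5 mm and 10.7 degrees, less where a joint would pass 70% of its speed; a pose out of reach is approached as far as the arm can. A call with a gripper value outside its range is refused whole. The fingers move at their own pace and stop on an object; the grip force is fixed at half the most. Time passes only in rows, so rows that repeat a pose let the fingers close. It gives the time, the measured TCP pose, the force and the opening at its end, in the units of the state.
- ctrl.read_state(): the state, without advancing time (a new reading comes with each control period).
- vision.get_image(name): name is "scene" or "top"; returns (picture, depth): 480x640x3 uint8, blue, green, red; 480x640 float32, mm along the optical axis (not along the pixel's ray), 0 where there is no reading.
- vision.camera_params(name): a dict with "fx", "fy", "cx", "cy" (pixels), "position" and "rotation" of the camera in the world. Camera axes: x right, y up, looking along -z (the intrinsics and any distortion apply to the point x, -y, -z); pixel columns grow to the right and rows downward; lengths in mm; the calibration is good to about 2 mm. A picture is of the moment at which its call begins. camera_params takes no time and is no camera call.
- ctrl.finish_job(): hands the job in, once; it reports no verdict.
The state is a dict: "clock": time; "qpos": joint angles; "qd": joint speeds; "tau": joint torques, N m; "eef_pos": TCP position; "tool_rot": TCP orientation; "force": force on the tool from outside, world axes, zero at the start; "torque": the same for the moment, N m; "width": finger opening in mm.
Only numpy, scipy, OpenCV 4.12 (cv2) and the standard library are available. Lean on these libraries where they do the work, as an engineer would, in place of code of your own. Each camera call takes 0.05 s, during which the arm holds its last target.

## Working session

There is one attempt and no reset: what is moved stays moved. The work goes in short steps, Python scripts to look and compute and a tool call to move; the robot and the scene stay as the last step left them, time stands still between calls to the robot, and variables do not carry over. Pictures are saved under pics/ and viewed, and the job is handed in when it is done.

Besides the shell and the picture viewer there is one more tool, called as name(argument=value, ...) on one line, values as JSON. play_rows: Moves the arm, as the interface text tells. Its arguments: {"type":"object","properties":{"slide":{"type":"array"},"turn":{"type":"array"},"fingers":{"type":"array"}},"required":["slide","turn","fingers"]}

```bash
ls; mkdir -p pics; python3 - <<'E'
from cell import ctrl, vision
import cv2, numpy as np
print(ctrl.read_state())
for n in("scene","top"):
    p,d=vision.get_image(n); cv2.imwrite(f"pics/{n}0.png",p); np.save(f"pics/{n}0.npy",d); cv2.imwrite
    print(n,vision.camera_params(n))
E
```

```text
pics
{'clock': 0.0, 'qpos': array([ 1.09420211,  0.62933088,  0.03838993,  1.51832315, -0.02700689,
        0.99631963, -0.02002242]), 'qd': array([ 0.00052425,  0.00095471, -0.00021463, -0.00055203, -0.00014036,
        0.00091433, -0.00017312]), 'tau': array([-2.59462655e-05, -5.63395321e+01,  1.22622907e+00, -1.93446493e+01,
        1.09817268e-02,  1.06468366e-02,  2.57243306e-05]), 'eef_pos': array([ 259.38445389, -595.34110823,  230.4123613 ]), 'tool_rot': array([-3.13972761e+00, -1.32757343e-05,  4.10811146e-01]), 'force': array([ 0.86847846, -0.09555538,  0.28449792]), 'torque': array([ 0.01351351, -0.03369908, -0.03167197]), 'width': 86.03479127174022}
scene {'fx': 463.1735069836384, 'fy': 463.1735069836384, 'cx': 321.61623266592443, 'cy': 241.1434964741849, 'position': array([1357.79627657,   47.47250836,  916.04391691]), 'rotation': array([ 0.79218777, -0.00402968,  1.68668033])}
top {'fx': 504.75082161889094, 'fy': 504.75082161889094, 'cx': 320.3902880199123, 'cy': 249.41246091233305, 'position': array([ 386.51973032,  -45.20779472, 1357.99170746]), 'rotation': array([ 1.28327524e-01,  6.51526068e-07, -1.55886852e+00])}
```

View pics/scene0.png

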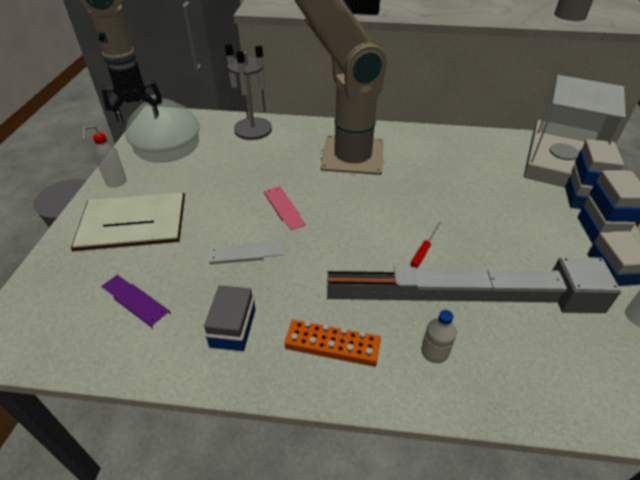

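View pics/top0.png

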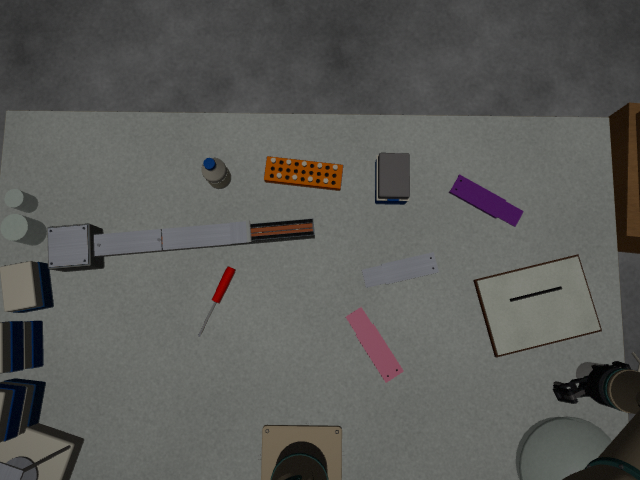

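The scene shows three cover-shaped strips in the top view: grey metal (400,270), pink (375,345) and purple (486,200). The grey one is the aluminium one. The open bay with pipes is at (282,231), and the lap mouth is near (250,232). I'll confirm this in an enlarged crop.

```bash
cat > h.py <<'E'
import numpy as np, cv2
from scipy.spatial.transform import Rotation as Ro
from cell import ctrl, vision
P={n:vision.camera_params(n) for n in("scene","top")}
def ray(n,u,v):
    p=P[n]; d=np.array([(u-p["cx"])/p["fx"],-(v-p["cy"])/p["fy"],-1.]); return p["position"],Ro.from_euler("xyz",p["rotation"]).apply(d)
def onz(n,u,v,z):
    o,d=ray(n,u,v); return o+d*(z-o[2])/d[2]
def proj(n,X):
    p=P[n]; c=Ro.from_euler("xyz",p["rotation"]).inv().apply(np.array(X,float)-p["position"]); return p["cx"]+p["fx"]*c[...,0]/-c[...,2],p["cy"]-p["fy"]*c[...,1]/-c[...,2]
def dep(n,u,v,d):
    o,r=ray(n,u,v); return o+r*d
E
python3 - <<'E'
from h import *
i=cv2.imread("pics/top0.png")
def crop(i,x0,y0,w,h,k,nm):
    c=i[y0:y0+h,x0:x0+w]; c=cv2.resize(c,None,fx=k,fy=k,interpolation=cv2.INTER_CUBIC); c=cv2.normalize(c,None,0,255,cv2.NORM_MINMAX); cv2.imwrite(nm,c)
crop(i,350,245,100,50,8,"pics/c1.png")
crop(i,230,205,100,50,8,"pics/c2.png")
j=cv2.imread("pics/scene0.png")
crop(j,195,230,100,50,8,"pics/c3.png")
E
```

```text
(no output)
```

View pics/c1.png

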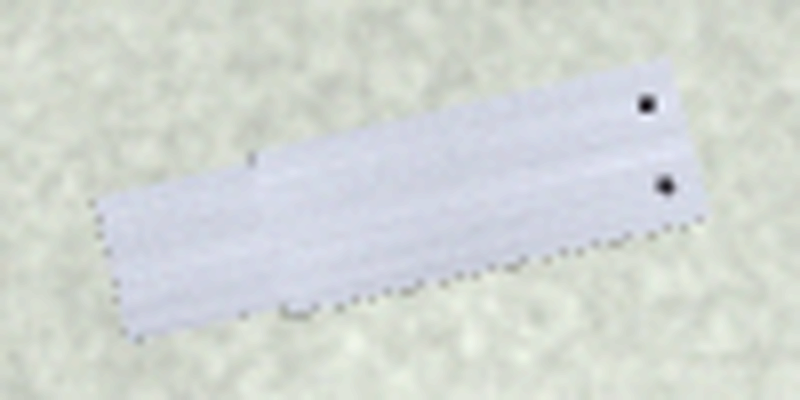

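View pics/c2.png

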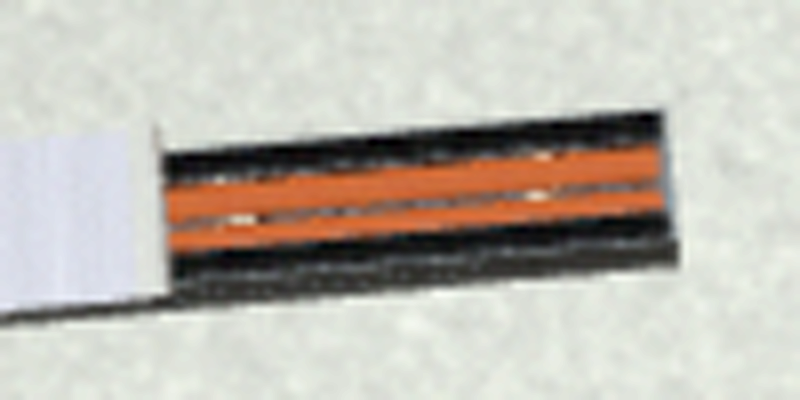

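View pics/c3.png

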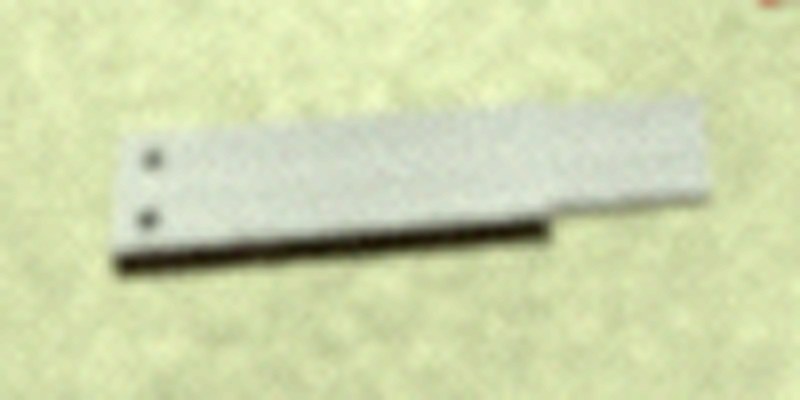

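Confirmed: the grey strip with two screw holes (tail, right, ~(432,263)) and the narrower tongue at left (364,278) is the aluminium cover. It lies top up and already points the tongue toward the duct's +y. Next I'll measure it.

```bash
python3 - <<'E'
from h import *
np.set_printoptions(precision=1,suppress=True)
f=lambda x,y,x0,y0:((x+.5)/8-.5+x0,(y+.5)/8-.5+y0)
print("COVER")
c=[f(*a,350,245) for a in[(95,200),(125,340),(705,220),(665,58)]]
T=np.array([onz("top",*a,12) for a in c]); print(T)
m=(T[2]+T[3])/2,(T[0]+T[1])/2; print(m,np.linalg.norm(m[1]-m[0]),np.linalg.norm(T[0]-T[1]),np.linalg.norm(T[2]-T[3]),np.degrees(np.arctan2(*(m[1]-m[0])[[1,0]])), T.mean(0))
c=[f(*a,195,230) for a in[(705,97),(710,198),(118,255),(122,135)]]
T=np.array([onz("scene",*a,12) for a in c]); print(T)
m=(T[2]+T[3])/2,(T[0]+T[1])/2; print(m,np.linalg.norm(m[1]-m[0]),np.degrees(np.arctan2(*(m[1]-m[0])[[1,0]])), T.mean(0))
# duct by depth
for n in("top","scene"):
    d=np.load(f"pics/{n}0.npy"); v,u=np.mgrid[:480,:640]
    p=P[n]; cam=np.stack([(u-p["cx"])/p["fx"]*d,-(v-p["cy"])/p["fy"]*d,-d],-1)
    W=cam.reshape(-1,3)@Ro.from_euler("xyz",p["rotation"]).as_matrix().T+p["position"]; W=W.reshape(480,640,3); W[d==0]=np.nan
    np.save(f"pics/W_{n}.npy",W)
    if n=="top":
        print(W[220:246:2,285],"\n",W[220:246:2,220], "\n",W[232,236:262:1])
    print("table",W[300,300],W[150,400])
E
```

```text
COVER
[[ 507.2 -153.6   12. ]
 [ 460.5 -163.6   12. ]
 [ 502.9 -357.4   12. ]
 [ 557.3 -344.9   12. ]]
(array([ 530.1, -351.2,   12. ]), array([ 483.8, -158.6,   12. ])) 198.0479057099474 47.70571111644106 55.81365851763851 103.50370505085563 [ 507.  -254.9   12. ]
[[ 462.2 -161.9   12. ]
 [ 509.8 -151.7   12. ]
 [ 559.1 -342.3   12. ]
 [ 504.4 -357.    12. ]]
(array([ 531.7, -349.7,   12. ]), array([ 486. , -156.8,   12. ])) 198.2423770154455 103.34638081474007 [ 508.9 -253.2   12. ]
[[641.8  54.6  -0.9]
 [624.8  50.   61.2]
 [620.7  50.3  54.7]
 [618.   51.3  39.9]
 [611.   50.5  49.3]
 [614.8  54.4  -5. ]
 [601.3  50.7  43.3]
 [593.8  49.6  57.2]
 [587.6  49.1  63.1]
 [586.6  51.   35.2]
 [585.7  53.1   5. ]
 [580.   52.9   6.1]
 [575.4  53.2  -0.1]] 
 [[638.8 231.4   4.1]
 [633.7 231.8   1.2]
 [616.7 218.4  65.7]
 [612.8 219.7  58.2]
 [607.2 219.2  59.9]
 [601.9 219.   59.7]
 [596.5 218.7  60.4]
 [591.3 218.5  60.2]
 [585.9 218.1  61.2]
 [580.  217.1  65.6]
 [575.4 217.8  60.8]
 [570.3 217.8  59.8]
 [565.7 218.5  55.5]] 
 [[595.8 175.8  67.9]
 [596.4 173.7  64.6]
 [595.9 170.6  67.8]
 [597.3 169.4  59.4]
 [596.  165.5  67.4]
 [596.8 163.6  62.9]
 [596.8 161.   63. ]
 [596.  157.6  68.2]
 [596.1 155.   67.9]
 [596.5 152.8  65.5]
 [596.8 150.5  63.6]
 [596.4 147.5  66.6]
 [595.9 144.4  69.7]
 [595.9 141.8  69.9]
 [595.8 139.1  70.9]
 [600.  140.2  44.8]
 [600.8 138.2  40.3]
 [600.3 135.1  43.7]
 [600.6 132.7  41.7]
 [600.8 130.2  40.9]
 [601.3 127.9  38. ]
 [602.8 126.4  28.9]
 [601.5 122.7  37. ]
 [601.3 119.9  38.4]
 [601.4 117.3  38.4]
 [602.  115.1  34.8]]
table [424.7  10.1  -6.5] [ 841.9 -260.7    4.3]
table [648.5 -85.7  -0.8] [-53.5 165.1  -0.9]
```

```bash
python3 - <<'E'
from h import *
j=cv2.imread("pics/scene0.png")
def crop(i,x0,y0,w,h,k,nm):
    c=i[y0:y0+h,x0:x0+w]; c=cv2.resize(c,None,fx=k,fy=k,interpolation=cv2.INTER_CUBIC); c=cv2.normalize(c,None,0,255,cv2.NORM_MINMAX); cv2.imwrite(nm,c)
crop(j,320,255,100,50,8,"pics/c4.png")
crop(j,400,255,160,50,5,"pics/c5.png")
i=cv2.imread("pics/top0.png")
crop(i,90,215,160,50,5,"pics/c6.png")
E
```

```text
(no output)
```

View pics/c4.png

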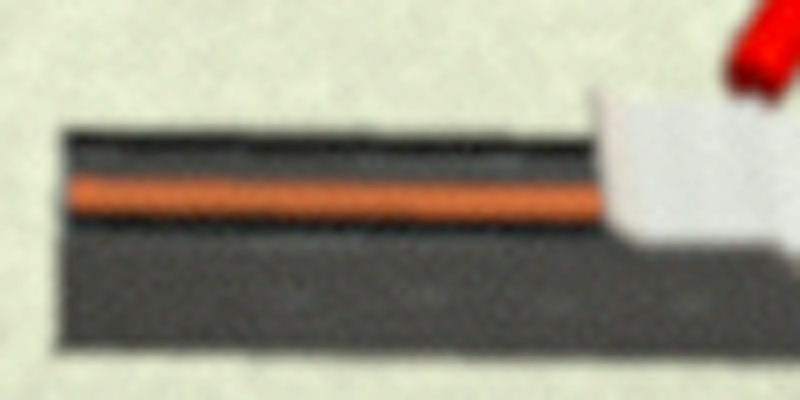

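View pics/c5.png

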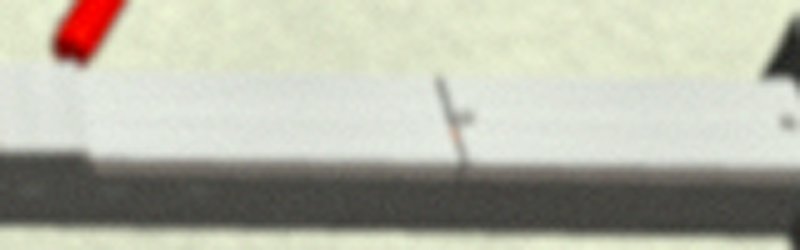

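View pics/c6.png

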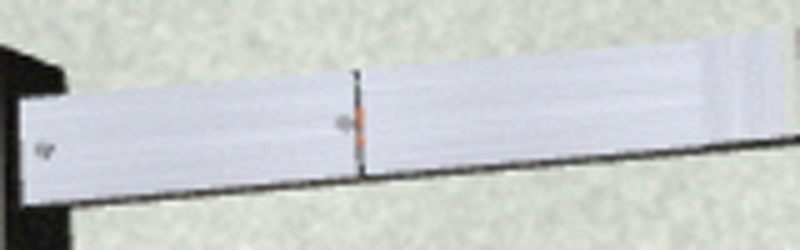

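```bash
python3 - <<'E'
from h import *
np.set_printoptions(precision=1,suppress=True)
f=lambda x,y,x0,y0,k=8:((x+.5)/k-.5+x0,(y+.5)/k-.5+y0)
def rep(n,o,near,far,lip,end):
    A=[onz(n,*f(*a,*o),60) for a in near]; B=[onz(n,*f(*a,*o),60) for a in far]
    for nm,L in(("near",A),("far",B)):
        d=L[0]-L[1]; print(n,nm,L[0],L[1],"yaw",np.degrees(np.arctan2(d[1],d[0]))-90)
    d=(A[0]-A[1])/np.linalg.norm(A[0]-A[1]); nrm=np.array([d[1],-d[0],0])
    print("width",(B[0]-A[0])@nrm,(B[1]-A[1])@nrm)
    L=[onz(n,*f(*a,*o),73) for a in lip]; print("lip",L,np.linalg.norm(L[0]-L[1]),"mid",(L[0]+L[1])/2)
    E=[onz(n,*f(*a,*o),60) for a in end]; print("end",E,"mid",sum(E)/2, "dist", np.linalg.norm((L[0]+L[1]-sum(E))[:2])/2)
rep("top",(230,205),[(172,280),(670,243)],[(165,152),(660,110)],[(158,125),(172,294)],[(664,110),(674,240)])
rep("scene",(320,255),[(605,143),(70,131)],[(610,240),(70,232)],[(597,92),(612,228)],[(63,131),(65,234)])
E
```

```text
top near [577.7 137.3  60. ] [591.8 -24.3  60. ] yaw 4.984044293602551
top far [619.8 140.8  60. ] [635.7 -20.5  60. ] yaw 5.61315421720434
width 42.322488617194594 44.10200128452469
lip [array([626.3, 141.5,  73. ]), array([571.2, 135.3,  73. ])] 55.47418155291925 mid [598.8 138.4  73. ]
end [array([635.7, -21.8,  60. ]), array([592.8, -25.6,  60. ])] mid [614.2 -23.7  60. ] dist 162.84857454929673
scene near [582.9 143.3  60. ] [597.6 -20.9  60. ] yaw 5.127492958316665
scene far [621.8 144.9  60. ] [638.  -16.6  60. ] yaw 5.728442317382147
width 38.93976116973645 40.642691480956216
lip [array([573.9, 139.4,  73. ]), array([628.3, 144. ,  73. ])] 54.56997553876162 mid [601.1 141.7  73. ]
end [array([597.9, -23. ,  60. ]), array([639., -18.,  60.])] mid [618.4 -20.5  60. ] dist 163.15447591811628
```

Both views agree to about 2 mm:

| Item | Position (mm) | Yaw |
|---|---|---|
| Cover mid | about (508, -254) | 13.4° |
| Duct origin | about (599, 150) | about 5.4° |

The size checks hold: cover 198 x 56, lip 55, lip to bay end 163. Next is a helper for the move numbers.

```bash
cat >> h.py <<'E'
def rel(x,y,z,yawdeg,st=None):
    s=st or ctrl.read_state(); R=Ro.from_euler("xyz",s["tool_rot"])
    d=R.inv().apply(np.array([x,y,z])-s["eef_pos"]); dy=np.radians(yawdeg)-s["tool_rot"][2]; dy=(dy+np.pi)%(2*np.pi)-np.pi
    print("clock",s["clock"],"pos",s["eef_pos"].round(1),"rot",s["tool_rot"].round(4),"F",s["force"].round(1),"T",s["torque"].round(2),"w",round(s["width"],1)); print("slide",d.round(1),"turn",round(-dy,4)); return d
E
python3 - <<'E'
from h import *
rel(508,-254,100,103.4)
E
```

```text
clock 0.1 pos [ 259.4 -595.4  230.5] rot [-3.1399  0.      0.4107] F [-1.2  0.1 -0.2] T [-0.04 -0.05  0.05] w 85.2
slide [ 364.3 -213.5  130.8] turn -1.3939
```

play_rows(slide=[[45, -26, 10], [90, -53, 25], [135, -79, 40], [180, -105, 55], [225, -132, 70]], turn=[-0.17, -0.34, -0.51, -0.68, -0.85], fingers=[1, 1, 1, 1, 1])

```text
clock: 0.72
eef_pos: [413.6, -383.0, 160.1]
tool_rot: [-3.14, -0.001, 1.266]
force: [0.4, -0.1, -0.8]
width: 85.4
```

```bash
python3 - <<'E'
from h import *
rel(508,-254,60,103.4)
E
```

```text
clock 0.725 pos [ 413.6 -383.   160.1] rot [-3.1403e+00 -1.4000e-03  1.2661e+00] F [ 0.4 -0.1 -0.8] T [-0.01 -0.02 -0.03] w 85.4
slide [151.2  51.5 100.2] turn -0.5386
```

play_rows(slide=[[38, 13, 25], [76, 26, 50], [115, 39, 75], [151, 51.5, 100], [151, 51.5, 100]], turn=[-0.15, -0.3, -0.45, -0.539, -0.539], fingers=[1, 1, 1, 1, 1])

```text
clock: 1.35
eef_pos: [508.9, -249.6, 58.3]
tool_rot: [-3.14, -0.006, 1.812]
force: [-0.8, -0.2, -0.1]
width: 85.6
```

```bash
python3 - <<'E'
from h import *
rel(508,-254,0,103.4)
p,d=vision.get_image("scene"); c=p[200:290,170:310]; cv2.imwrite("pics/s1.png",cv2.resize(c,None,fx=5,fy=5,interpolation=cv2.INTER_CUBIC))
E
```

```text
clock 1.35 pos [ 508.9 -249.6   58.3] rot [-3.1405 -0.0063  1.8116] F [-0.8 -0.2 -0.1] T [-0.1  -0.01 -0.03] w 85.6
slide [-4.4 -1.9 58.2] turn 0.0069
```

View pics/s1.png

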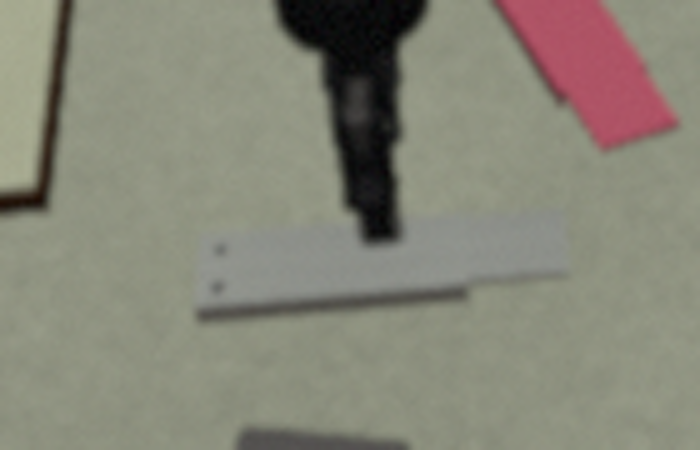

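The fingers straddle the middle of the cover at crop (380,240), with the tail holes on the left. Descending now.

play_rows(slide=[[-4, -2, 20], [-4, -2, 40], [-4, -2, 52], [-4, -2, 58], [-4, -2, 58]], turn=[0.007, 0.007, 0.007, 0.007, 0.007], fingers=[1, 1, 1, 1, 1])

```text
clock: 2.02
eef_pos: [506.7, -256.8, 1.2]
tool_rot: [-3.14, -0.004, 1.8]
force: [-0.6, 0.1, 0.1]
width: 85.6
```

```bash
python3 - <<'E'
from h import *
rel(508,-254,-1,103.4)
E
```

```text
clock 2.025 pos [ 506.7 -256.8    1.2] rot [-3.1396 -0.0037  1.8003] F [-0.6  0.1  0.1] T [-0.03  0.02 -0.01] w 85.6
slide [2.5 1.9 2.2] turn -0.0043
```

play_rows(slide=[[2, 1.5, 1.5], [2, 1.5, 1.5], [2, 1.5, 1.5], [2, 1.5, 1.5], [2, 1.5, 1.5]], turn=[-0.004, -0.004, -0.004, -0.004, -0.004], fingers=[0.8, 0.7, 0.6, 0.5, 0.5])

```text
clock: 2.65
eef_pos: [508.0, -254.4, 0.6]
tool_rot: [-3.14, -0.003, 1.805]
force: [-1.1, 0.7, 6.6]
width: 54.3
```

play_rows(slide=[[0, 0, 0], [0, 0, 0], [0, 0, 0]], turn=[0, 0, 0], fingers=[0.3, 0.2, 0.2])

```text
clock: 3.02
eef_pos: [508.0, -254.4, 0.7]
tool_rot: [-3.14, -0.003, 1.805]
force: [-0.1, -0.2, 1.1]
width: 54.2
```

```bash
python3 - <<'E'
from h import *
rel(508,-254,60,103.4)
E
```

```text
clock 3.025 pos [ 508.  -254.4    0.7] rot [-3.1401 -0.0033  1.8047] F [-0.1 -0.2  1.1] T [ 0.07  0.12 -0.03] w 54.2
slide [  0.6   0.  -59.3] turn 0.0001
```

The cover is gripped (width 54). Its mid is at TCP z + 5.3 mm. Lifting.

play_rows(slide=[[0, 0, -10], [0, 0, -30], [0, 0, -55], [0, 0, -80], [0, 0, -95]], turn=[0, 0, 0, 0, 0], fingers=[0.2, 0.2, 0.2, 0.2, 0.2])

```text
clock: 3.65
eef_pos: [508.6, -255.0, 97.2]
tool_rot: [-3.141, -0.002, 1.805]
force: [0.5, 0.0, -0.9]
width: 54.0
```

```bash
python3 - <<'E'
from h import *
rel(611.2,20.6,100,95.4)
E
```

```text
clock 3.65 pos [ 508.6 -255.    97.2] rot [-3.1414e+00 -2.3000e-03  1.8046e+00] F [ 0.5  0.  -0.9] T [ 0.06 -0.04  0.07] w 54.0
slide [244.3 163.6  -2.3] turn 0.1396
```

play_rows(slide=[[25, 17, -2], [65, 44, -2], [110, 74, -2], [150, 100, -2], [190, 127, -2]], turn=[0.02, 0.05, 0.08, 0.11, 0.14], fingers=[0.2, 0.2, 0.2, 0.2, 0.2])

```text
clock: 4.28
eef_pos: [588.2, -39.2, 99.6]
tool_rot: [-3.141, -0.002, 1.664]
force: [0.4, -1.2, -1.6]
width: 54.1
```

```bash
python3 - <<'E'
from h import *
rel(611.2,20.6,85,95.4)
E
```

```text
clock 4.275 pos [588.2 -39.2  99.6] rot [-3.1405e+00 -2.2000e-03  1.6637e+00] F [ 0.4 -1.2 -1.6] T [-0.04 -0.05  0.  ] w 54.1
slide [57.4 28.4 14.7] turn -0.0013
```

play_rows(slide=[[25, 12, 4], [45, 22, 10], [57.5, 28.5, 15], [57.5, 28.5, 15], [57.5, 28.5, 15]], turn=[0, 0, -0.001, -0.001, -0.001], fingers=[0.2, 0.2, 0.2, 0.2, 0.2])

```text
clock: 4.9
eef_pos: [610.8, 19.0, 84.7]
tool_rot: [-3.14, -0.001, 1.663]
force: [-0.1, -0.3, -1.9]
width: 54.4
```

```bash
python3 - <<'E'
from h import *
rel(611.2,20.6,70,95.4)
for n,(x0,y0,w,h) in dict(top=(200,190,160,80),scene=(260,230,160,90)).items():
    p,d=vision.get_image(n); cv2.imwrite(f"pics/{n}2full.png",p); c=p[y0:y0+h,x0:x0+w]; c=cv2.resize(c,None,fx=5,fy=5,interpolation=cv2.INTER_CUBIC);cv2.imwrite(f"pics/{n}2.png",cv2.normalize(c,None,0,255,cv2.NORM_MINMAX))
E
```

```text
clock 4.9 pos [610.8  19.   84.7] rot [-3.1397e+00 -1.1000e-03  1.6632e+00] F [-0.1 -0.3 -1.9] T [ 0.01 -0.03 -0.05] w 54.4
slide [ 1.5  0.6 14.7] turn -0.0018
```

View pics/top2.png

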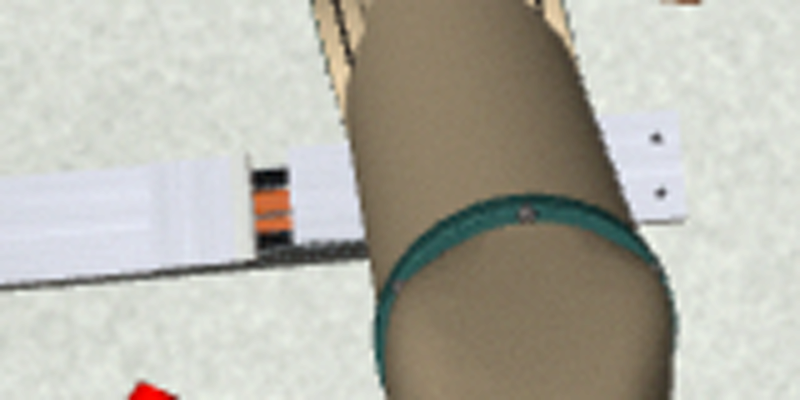

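View pics/scene2.png

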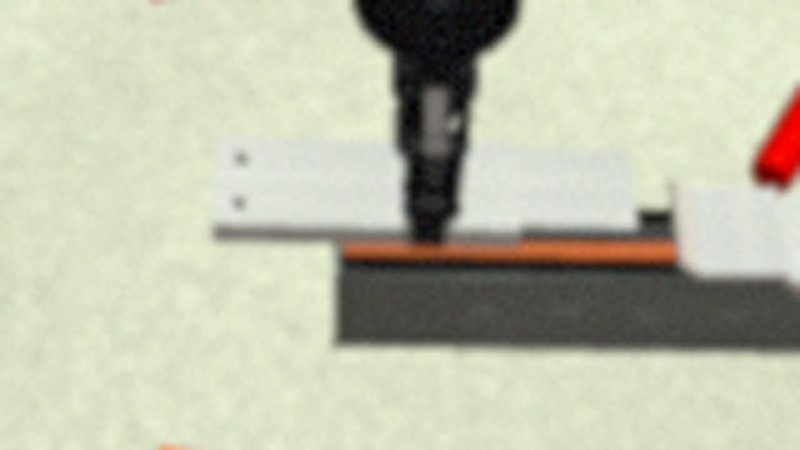

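The cover is held level above the bay. In the top crop the tongue edge is at (290,150)-(293,245), the lip at (250,205) and the tail at (682,165). Next I'll check the alignment within each view.

```bash
python3 - <<'E'
from h import *
np.set_printoptions(precision=1,suppress=True)
f=lambda x,y,x0,y0,k=5:((x+.5)/k-.5+x0,(y+.5)/k-.5+y0)
def dev(n,o,corn,z,lip,end):
    T=[onz(n,*f(*a,*o),z) for a in corn]; e=(T[0]+T[1])/2; t=(T[2]+T[3])/2
    d=(lip-end)/np.linalg.norm(lip-end); nx=np.array([d[1],-d[0]])
    org=lip+10*d
    for nm,p in(("edge",e),("tail",t)): q=p[:2]-org; print(n,nm,p,"duct x",q@nx,"y",q@d)
    print(np.linalg.norm(e-t),np.linalg.norm(T[0]-T[1]),np.linalg.norm(T[2]-T[3]),"mid",(e+t)/2)
dev("top",(200,190),[(290,150),(293,245),(687,220),(678,112)],96,np.array([598.8,138.4]),np.array([614.2,-23.7]))
dev("scene",(260,230),[(630,152),(638,228),(214,228),(220,143)],96,np.array([601.1,141.7]),np.array([618.4,-20.5]))
E
```

```text
top edge [599.4 115.7  96. ] duct x -1.5300646497714443 y -32.65258961875441
top tail [618.  -82.3  96. ] duct x -1.7531604258104103 y -231.54452526518608
198.89206076892467 48.8549575549115 55.82879996015566 mid [608.7  16.7  96. ]
scene edge [602.1 118.4  96. ] duct x -1.4847576984503714 y -33.28867896280203
scene tail [622.8 -79.5  96. ] duct x -1.8346997701889727 y -232.23743246831881
198.949061271604 48.81891417459832 54.75729618854065 mid [612.5  19.5  96. ]
```

Both views show the cover 1.6 mm to the duct's -x side and parallel to it. I'll correct by +1.5 mm while descending.

```bash
python3 - <<'E'
from h import *
rel(612.3,19.3,56,95.3)
E
```

```text
clock 5.0 pos [611.   19.   84.8] rot [-3.1402e+00 -1.3000e-03  1.6627e+00] F [-0.3 -0.8 -1.1] T [ 0.   -0.01  0.01] w 54.2
slide [ 0.1  1.4 28.8] turn -0.0006
```

play_rows(slide=[[0, 1.4, 5], [0, 1.4, 12], [0, 1.4, 20], [0, 1.4, 26], [0, 1.4, 29]], turn=[0, 0, 0, 0, 0], fingers=[0.2, 0.2, 0.2, 0.2, 0.2])

```text
clock: 5.62
eef_pos: [612.0, 19.2, 55.1]
tool_rot: [-3.139, -0.001, 1.663]
force: [0.8, 0.5, -1.5]
width: 54.0
```

```bash
python3 - <<'E'
from h import *
rel(612.3,19.3,52.5,95.3)
for n,(x0,y0,w,h) in dict(top=(200,190,160,80),scene=(290,230,130,90)).items():
    p,d=vision.get_image(n); c=p[y0:y0+h,x0:x0+w]; c=cv2.resize(c,None,fx=5,fy=5,interpolation=cv2.INTER_CUBIC);cv2.imwrite(f"pics/{n}3.png",cv2.normalize(c,None,0,255,cv2.NORM_MINMAX))
E
```

```text
clock 5.625 pos [612.   19.2  55.1] rot [-3.1393e+00 -1.3000e-03  1.6629e+00] F [ 0.8  0.5 -1.5] T [-0.02 -0.   -0.02] w 54.0
slide [0.  0.3 2.6] turn -0.0004
```

View pics/top3.png

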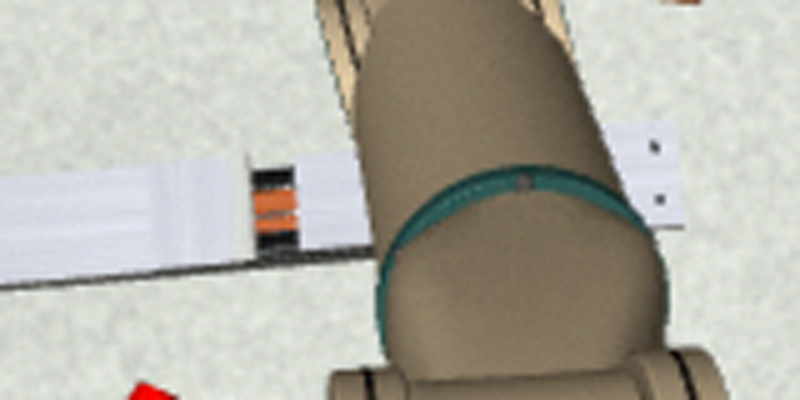

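View pics/scene3.png

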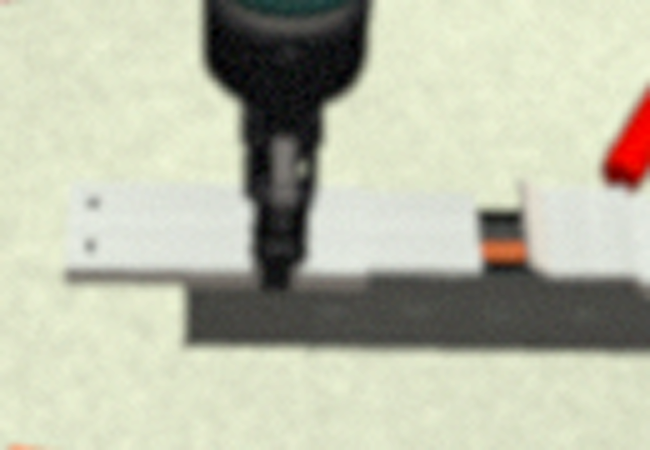

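The flanges straddle the walls without contact and the tongue is ahead of the lip, centred. I'll lower to insertion height (plate 61–64 mm) and check the force.

play_rows(slide=[[0, 0.3, 1.2], [0, 0.3, 2.6], [0, 0.3, 2.6]], turn=[0, 0, 0], fingers=[0.2, 0.2, 0.2])

```text
clock: 6.1
eef_pos: [612.4, 19.3, 52.8]
tool_rot: [-3.139, -0.001, 1.663]
force: [-1.2, -0.2, -1.9]
width: 53.9
```

```bash
python3 - <<'E'
from h import *
rel(605.6,91.2,52.5,95.3)
E
```

```text
clock 6.1 pos [612.4  19.3  52.8] rot [-3.1395e+00 -1.3000e-03  1.6629e+00] F [-1.2 -0.2 -1.9] T [ 0.04 -0.03  0.01] w 53.9
slide [72.2 -0.1  0.4] turn -0.0004
```

play_rows(slide=[[0, 0, 0.8], [0, 0, 0.8], [0, 0, 0.8]], turn=[0, 0, 0], fingers=[0.2, 0.2, 0.2])

```text
clock: 6.48
eef_pos: [612.4, 19.2, 52.0]
tool_rot: [-3.14, -0.001, 1.663]
force: [-0.4, -0.3, -1.1]
width: 53.7
```

play_rows(slide=[[0, 0, 0.8], [0, 0, 0.8]], turn=[0, 0], fingers=[0.2, 0.2])

```text
clock: 6.72
eef_pos: [612.5, 19.2, 51.5]
tool_rot: [-3.14, -0.001, 1.663]
force: [0.3, 0.1, 0.4]
width: 53.7
```

Contact begins at TCP z of about 51.5, where 51.7 was predicted. I'll raise slightly and slide in.

play_rows(slide=[[0, 0, -0.9], [6, 0, -0.9], [14, 0, -0.9], [22, 0, -0.9], [30, 0, -0.9]], turn=[0, 0, 0, 0, 0], fingers=[0.2, 0.2, 0.2, 0.2, 0.2])

```text
clock: 7.35
eef_pos: [609.6, 50.1, 52.4]
tool_rot: [-3.14, -0.001, 1.664]
force: [0.7, 0.5, -1.3]
width: 54.0
```

```bash
python3 - <<'E'
from h import *
rel(605.6,91.2,52.4,95.3)
for n,(x0,y0,w,h) in dict(top=(200,190,160,80),scene=(290,230,130,90)).items():
    p,d=vision.get_image(n); c=p[y0:y0+h,x0:x0+w]; c=cv2.resize(c,None,fx=5,fy=5,interpolation=cv2.INTER_CUBIC);cv2.imwrite(f"pics/{n}4.png",cv2.normalize(c,None,0,255,cv2.NORM_MINMAX))
E
```

```text
clock 7.35 pos [609.6  50.1  52.4] rot [-3.1397e+00 -1.5000e-03  1.6636e+00] F [ 0.7  0.5 -1.3] T [-0.02 -0.03  0.04] w 54.0
slide [41.3 -0.2  0. ] turn 0.0003
```

View pics/top4.png

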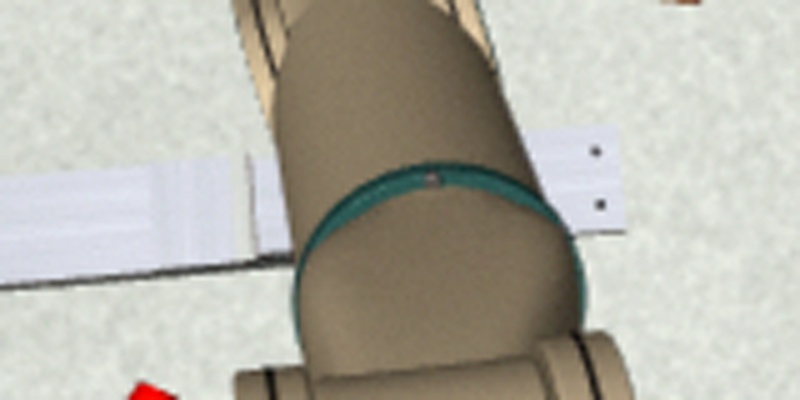

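View pics/scene4.png

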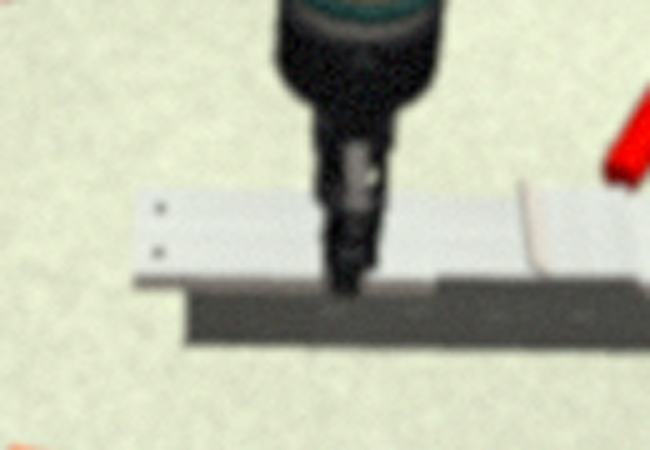

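The tongue edge is under the lip (scene crop (530,230)), the lip hasn't moved, and there is no force. Continuing.

play_rows(slide=[[8, 0, 0], [16, 0, 0], [24, 0, 0], [31, 0, 0], [34, 0, 0]], turn=[0, 0, 0, 0, 0], fingers=[0.2, 0.2, 0.2, 0.2, 0.2])

```text
clock: 8.07
eef_pos: [606.3, 85.8, 52.5]
tool_rot: [-3.14, -0.003, 1.666]
force: [-0.5, 0.1, -0.9]
width: 54.2
```

play_rows(slide=[[1.5, 0, 0], [3, 0, 0], [4.5, 0, 0], [4.5, 0, 0]], turn=[0, 0, 0, 0], fingers=[0.2, 0.2, 0.2, 0.2])

```text
clock: 8.57
eef_pos: [605.9, 90.4, 52.5]
tool_rot: [-3.14, -0.003, 1.666]
force: [-0.8, -0.1, -1.5]
width: 54.2
```

play_rows(slide=[[1, 0, 0], [2, 0, 0], [2, 0, 0]], turn=[0, 0, 0], fingers=[0.2, 0.2, 0.2])

```text
clock: 8.95
eef_pos: [605.8, 91.6, 52.5]
tool_rot: [-3.14, -0.002, 1.665]
force: [0.7, -1.5, -1.1]
width: 53.9
```

```bash
python3 - <<'E'
from h import *
rel(605.6,91.2,52.4,95.3)
E
```

```text
clock 8.95 pos [605.8  91.6  52.5] rot [-3.1399e+00 -1.8000e-03  1.6654e+00] F [ 0.7 -1.5 -1.1] T [-0.3  -0.14 -0.  ] w 53.9
slide [-0.4 -0.2  0.1] turn 0.0021
```

play_rows(slide=[[1.5, 0, 0], [1.5, 0, 0]], turn=[0, 0], fingers=[0.2, 0.2])

```text
clock: 9.2
eef_pos: [605.7, 91.7, 52.5]
tool_rot: [-3.14, -0.0, 1.665]
force: [1.2, -4.1, -1.4]
width: 54.0
```

```bash
python3 - <<'E'
from h import *
rel(605.6,91.2,52.4,95.3)
E
```

```text
clock 9.2 pos [605.7  91.7  52.5] rot [-3.1396e+00 -1.0000e-04  1.6647e+00] F [ 1.2 -4.1 -1.4] T [-1.   -0.09  0.06] w 54.0
slide [-0.4 -0.1  0.1] turn 0.0014
```

The tongue stopped at y=91.7 (predicted 91.2) with rising reaction, so it is home against the step. Now pressing down in steps, keeping a slight forward bias.

play_rows(slide=[[0.6, 0, 0.8], [0.6, 0, 1.6], [0.6, 0, 2.4], [0.6, 0, 2.8]], turn=[0, 0, 0, 0], fingers=[0.2, 0.2, 0.2, 0.2])

```text
clock: 9.7
eef_pos: [605.8, 91.6, 50.4]
tool_rot: [-3.14, 0.001, 1.664]
force: [-1.7, -5.0, 5.9]
width: 54.1
```

play_rows(slide=[[0.6, 0, 0.8], [0.6, 0, 1.6], [0.6, 0, 2], [0.6, 0, 2]], turn=[0, 0, 0, 0], fingers=[0.2, 0.2, 0.2, 0.2])

```text
clock: 10.2
eef_pos: [605.8, 91.6, 49.4]
tool_rot: [-3.14, 0.002, 1.664]
force: [-1.8, -4.2, 7.3]
width: 54.0
```

```bash
python3 - <<'E'
from h import *
rel(605.6,91.2,48.5,95.3)
E
```

```text
clock 10.2 pos [605.8  91.6  49.4] rot [-3.1399e+00  1.6000e-03  1.6641e+00] F [-1.8 -4.2  7.3] T [-1.1   0.44  0.08] w 54.0
slide [-0.4 -0.2  0.9] turn 0.0008
```

play_rows(slide=[[0.5, 0, 1], [0.5, 0, 2], [0.5, 0, 2.6], [0.5, 0, 2.6]], turn=[0, 0, 0, 0], fingers=[0.2, 0.2, 0.2, 0.2])

```text
clock: 10.7
eef_pos: [605.8, 91.6, 48.7]
tool_rot: [-3.14, 0.003, 1.664]
force: [-4.4, -5.5, 13.3]
width: 54.2
```

play_rows(slide=[[0.5, 0, 2.2], [0.5, 0, 3], [0.5, 0, 3]], turn=[0, 0, 0], fingers=[0.2, 0.2, 0.2])

```text
clock: 11.08
eef_pos: [605.8, 91.6, 48.5]
tool_rot: [-3.141, 0.004, 1.664]
force: [-5.3, -6.2, 21.2]
width: 53.6
```

```bash
python3 - <<'E'
from h import *
rel(605.6,91.2,48.5,95.3)
for n,(x0,y0,w,h) in dict(top=(200,190,160,80),scene=(290,230,130,90)).items():
    p,d=vision.get_image(n); cv2.imwrite(f"pics/{n}5full.png",p); c=p[y0:y0+h,x0:x0+w]; c=cv2.resize(c,None,fx=5,fy=5,interpolation=cv2.INTER_CUBIC);cv2.imwrite(f"pics/{n}5.png",cv2.normalize(c,None,0,255,cv2.NORM_MINMAX))
E
```

```text
clock 11.075 pos [605.8  91.6  48.5] rot [-3.1407  0.0039  1.6637] F [-5.3 -6.2 21.2] T [-1.18  1.38  0.11] w 53.6
slide [-0.4 -0.2  0. ] turn 0.0005
```

View pics/top5.png

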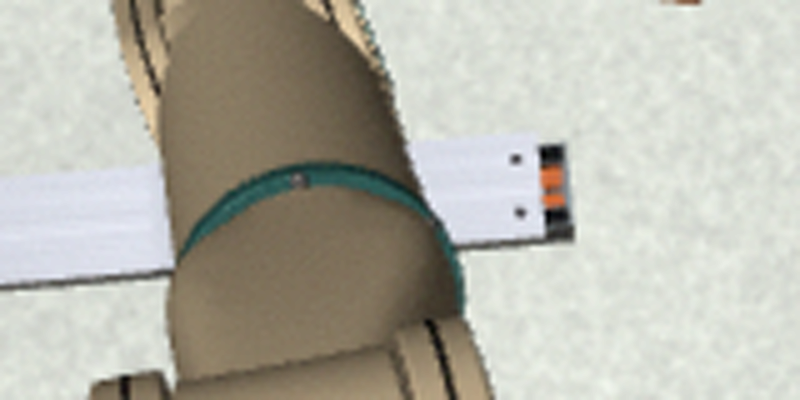

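View pics/scene5.png

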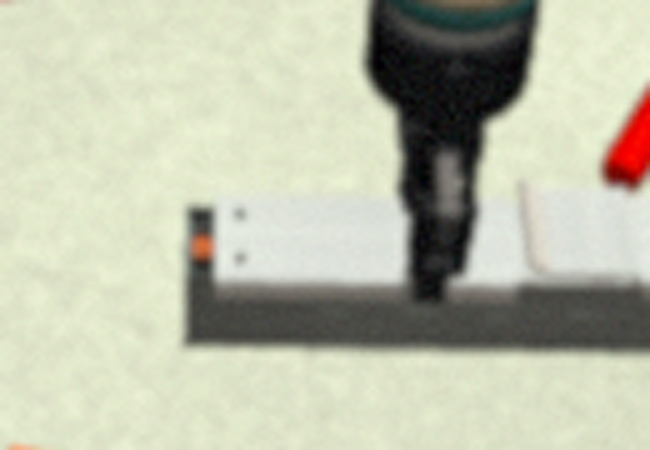

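The cover is pressed onto the metal: TCP z 48.5 puts its mid at about 53.8, and the force has risen past the seal's 10.5 N. The tail gap to the bay end is about 15 mm, as it should be when home, and the lip at (525,185) is unchanged. One last steady check of tail height and lip, then I'll hand in.

```bash
python3 - <<'E'
from h import *
np.set_printoptions(precision=1,suppress=True)
f=lambda x,y,x0,y0,k=5:((x+.5)/k-.5+x0,(y+.5)/k-.5+y0)
# tail corners seen in both views: triangulate height
for a,b in(((538,135),(213,283)),((546,242),(215,200))):
    (o1,d1),(o2,d2)=ray("top",*f(*a,200,190)),ray("scene",*f(*b,290,230))
    t=np.linalg.lstsq(np.c_[d1,-d2],o2-o1,rcond=None)[0]; print("tail corner",(o1+d1*t[0]+o2+d2*t[1])/2,"gap",np.linalg.norm(o1+d1*t[0]-o2-d2*t[1]))
# lip before vs now in scene
g=lambda p:cv2.cvtColor(cv2.imread(p),cv2.COLOR_BGR2GRAY).astype(float)
a,b=g("pics/scene0.png"),g("pics/scene5full.png"); s=np.s_[268:275,396:440]
a=a[262:292,395:450];b=b[262:292,395:450]
print("lip shift px",cv2.phaseCorrelate(a,b))
for _ in range(2): vision.get_image("scene")
rel(605.6,91.2,48.5,95.3)
E
```

```text
tail corner [641.   -7.2  55.1] gap 0.7500902304387557
tail corner [584.7 -11.9  51.9] gap 1.158148346905966
lip shift px ((0.04329283168505782, -0.02561866470343155), 0.8802366027107775)
clock 11.275 pos [605.8  91.7  48.6] rot [-3.1  0.   1.7] F [-5.5 -5.4 22.1] T [-1.2  1.4  0.1] w 54.0
slide [-0.4 -0.3  0.1] turn 0.0005
```

```bash
python3 - <<'E'
from cell import ctrl
print(ctrl.finish_job())
E
```

```text
the job is handed in; nothing more can be done
None
```

The aluminium cover is refitted over the bay, tongue fully home under the neighbouring lip. I handed the job in at about 11.3 s with the gripper still holding it pressed down.

**What I did:** I gripped the cover across its flanges at the middle and carried it over the bay. Both views showed it 1.6 mm off centre, so I corrected that and slid the tongue in until it stopped. I then pressed it down in steps.

**Last checks:**
- **Fully home:** the tongue stopped at y = 91.7 mm, where I predicted 91.2. The reaction along the duct rose to about 4 N. The tail gap to the bay end is about 15 mm, as expected.
- **Pressed down:** the cover's mid is at about 53.8 mm (54 mm is fully down), with a steady downward press of about 22 N. Force rose sharply at the end, so the plate is on the metal.
- **Neighbouring cover:** its lip moved less than 0.1 px in the scene view between the first picture and the pressed state, so it was not lifted.
- **Surroundings:** nothing but the cover was moved on purpose, but I did not check the bystanders in a final picture.

**One check disagreed:** two-view triangulation put the tail corners at 52 and 55 mm, where they should be 60 mm. The plate cannot go below the metal at 57 mm, so I put this down to pixel picking and the 2–3 mm offset between the cameras.

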